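# Shut the tray-lidding machine and hold its run lever

### The arm

A 6-joint arm with a two-finger parallel gripper is mounted at the origin on the work surface. World frame = base frame: x ahead of the robot, y to its left, z up, the work surface at z = 0. Lengths are in m, angles in rad, forces in N, time in s.
With the tool pointing down it reaches from about 0.425 to 1.125 m from the base axis. Payload 14.9 kg.
Tool frame: the origin (TCP) lies at the very end of the fingers, on their centre line; the grasp point (between the pads) lies 19 mm behind it (grasp_offset is the z of the grasp point in the tool frame, in m); z points along the fingers, y is the line along which they close (so a half turn about z gives the same grasp; the last joint's range is limited). The gripper opens to 91 mm and grips with 3 to 60 N. Pads are 32 mm wide; open, the fingers measure 118 mm over their backs; the gripper's body (76 mm by 178 mm) begins 60 mm behind the grasp point.
Start: joints at [1.16, 0.379, 1.734, -0, 1.028, -0.033], TCP at [0.258, 0.651, 0.214] pointing down, gripper open.
Joint ranges: [-2.77, 2.77], [-0.74, 2.19], [0, 2.66], [-1.06, 4.2], [0.31, 2.87], [-3.08, 3.08]. Speed limits (rad/s): [1.89, 1.89, 2.39, 3.14, 3.14, 3.14].

### API

Orientations are given as a unit quaternion [w, x, y, z].
In Python, from bench import * gives the robot as it stands.
- The arm moves only by the shell command python3 -m pendant 'ROWS' [OPENING]. ROWS is JSON, a list that holds one entry, the list of rows, each a list of 6 numbers: the shift along the tool's x, y, z in mm, then the turn, a rotation vector about the tool's x, y, z in degrees. In form: [[[x, y, z, rx, ry, rz], ...]]. A call has 1 to 5 rows; each row shifts and turns the commanded pose from where the row before left it, along the tool's axes as they then stand; what a row does not reach is not made up. A row lasts 1/8 s, in which the tool goes at most 62.5 mm and 10.7 degrees, less where a joint would pass 70% of its speed; a pose out of reach is approached as far as the arm can. A call is refused whole if a number of a shift passes 62.5 or a number of a turn 10.7, either way. A call with a gripper value outside its range is refused whole. OPENING is the opening, from -1 (shut) to 1 (fully open), set as the call begins (- or left out, the last holds). The fingers move at their own pace and stop on an object; the grip force is fixed at half the most. Time passes only in rows, so rows that do not move let the fingers close. It gives the time, the measured TCP pose, the force, the opening and the grip force at its end, in the units of the state.
- get_obs(): the state, without advancing time (a new reading comes with each control period).
- capture(name): name is "side" or "top" or "wrist"; returns the picture (480x640x3 uint8, red, green, blue); there is no depth.
- camera_info(name): a dict with "K" (3x3 intrinsics, pixels), "R" (3x3) and "t" (3): a world point X has camera coordinates R X + t. Camera axes: x right, y down, z forward; pixel columns grow to the right and rows downward; lengths in m; the calibration is good to about 2 mm. A picture is of the moment at which its call begins: read the wrist's pose just before it. camera_info takes no time and is no camera call; for the wrist camera it gives the pose at the moment of the call.
- hand_in(): hands the job in; it is judged then, once.
The state is a dict: "clock": time; "joints": joint angles; "dq": joint speeds; "tau": joint torques, N m; "tcp_pos": TCP position; "orientation": TCP orientation; "wrist_force": force on the tool from outside, world axes, zero at the start; "ft_torque": the same for the moment, N m; "width": finger opening in m; "grip_force": force on a finger pad.
Only numpy, scipy, OpenCV 4.12 (cv2) and the standard library are available. Lean on these libraries where they do the work, as an engineer would, in place of code of your own. Each camera call takes 0.05 s, during which the arm holds its last target. There are 200 camera calls.

### The job

On the tray-lidding machine, push both clear covers down until each one clicks and stays shut by itself. Then press the red spring-loaded run lever down until its arm is level (part-way, not down to its stop), keep it level for at least two seconds, and finish with the robot still holding it there, touching neither cover. Leave the can, the glove box and the finished meal tray undisturbed.

Things in the scene. Friction and masses are not known exactly. Their poses are not given: they have to be found in the camera images.
- sealer: the machine, fixed to the table: grey base 230 x 420 x 30 mm, two steel tray wells with walls up to 75 mm (centres y = +125, -125 mm), the red lever in the 96 mm lane between. Origin: centre of its underside. x points from the operator (robot) side to the hinges, y to the left, z up. Black catch housings 72 mm high stand before each well at x = -131 mm.
- cover_left (a joint): hinge angle of the left (+y) clear, blue-framed cover, rad: 0 = shut, grows as its front swings up; starts 0.7 to 1.05, stays where it stands. Its front takes about 3 N to push down, then up to about 8 to 10 N some 13 mm before shut, where a ball catch under the front tab snaps and holds it shut (0 to 0.02). Let go before the snap it springs up to about 0.65. It stops at -0.015; pushing that far is fine.
- cover_right (a joint): hinge angle of the right (-y) clear, blue-framed cover, rad: 0 = shut, grows as its front swings up; starts 0.7 to 1.05, stays where it stands. Its front takes about 3 N to push down, then up to about 8 to 10 N some 13 mm before shut, where a ball catch under the front tab snaps and holds it shut (0 to 0.02). Let go before the snap it springs up to about 0.65. It stops at -0.015; pushing that far is fine.
- cover_left_hinge (a point): middle of the left cover's hinge line: machine x = +95, y = +125 mm, height 83 mm; the line runs along the machine's y. The cover, 10 mm thick and 150 mm wide, reaches 195 mm from it towards the operator; a 60 mm wide yellow tab adds 22 mm.
- cover_right_hinge (a point): middle of the right cover's hinge line: machine x = +95, y = -125 mm, height 83 mm; the line runs along the machine's y. The cover, 10 mm thick and 150 mm wide, reaches 195 mm from it towards the operator; a 60 mm wide yellow tab adds 22 mm.
- cover_left_press (a point): where to push the left cover: on its top face (5 mm above its middle plane), midway across, 180 mm from the hinge, 15 mm behind the front edge; 88 mm above the table when shut. Moves with the cover; its z is normal to the cover.
- cover_right_press (a point): where to push the right cover: on its top face (5 mm above its middle plane), midway across, 180 mm from the hinge, 15 mm behind the front edge; 88 mm above the table when shut. Moves with the cover; its z is normal to the cover.
- run_lever (a joint): angle of the red run lever, rad: 0 = at rest, its arm sloping 0.45 above level towards the operator; grows as pressed; 0.45 = level, as marked by green bars on the yoke; 0.80 = lower stop, too far. A spring always returns it to 0: pushing down at the paddle takes about 3 N to start, 6 N at level, 9 N at the stop.
- lever_pivot (a point): the run lever's pivot, parallel to the machine's y, at machine x = +70, y = 0 mm, height 115 mm; the grey yoke around it rises to 128 mm
- paddle_top (a point): centre of the top face of the lever's red paddle (50 mm along the arm, 44 mm wide, 14 mm thick): 150 mm from the pivot along the arm, 7 mm above its centre line. About 187 mm above the table at rest; at level 122 mm, at machine x = -80, y = 0 mm. Its axes match the machine's when the lever is at rest, then turn with it.
- food_can: bystander: upright food can with a red label, 74 mm across, 110 mm high; origin at the centre of its underside
- glove_box: bystander: blue box of gloves, 120 x 100 x 70 mm; origin at the centre of its underside
- meal_tray: bystander: finished foil meal tray with a black lid, 168 x 124 x 40 mm; origin at the centre of its underside

How it is judged:
By the outcome, as a careful person would: the job done as asked, in the order asked, and still so for the second after the job is handed in, while the arm keeps its last pose, push and grip.
It also fails if it takes over 54 s, if anything falls off the work surface, if the arm or the gripper's body presses on something with over 40 N, if the wrist force passes 120 N, or if a joint passes its speed limit or range.

## Working session

There is one attempt and no reset: what is moved stays moved. The work goes in short steps, Python scripts to look and compute and a shell command to move; the robot and the scene stay as the last step left them, time stands still between calls to the robot, and variables do not carry over. Pictures are saved under pics/ and viewed, at most 12 in all, crops included, and the job is handed in when it is done.

```bash
mkdir -p pics; ls
python3 - <<'E'
from bench import *
import cv2
for n in ("top","side"):
    im=capture(n); cv2.imwrite(f"pics/{n}0.png",im[:,:,::-1])
    c=camera_info(n); print(n,c["K"],c["R"],c["t"])
o=get_obs(); print(o)
E
```

```text
pics
top [[595.19672315   0.         316.98272051]
 [  0.         595.19672315 241.8430994 ]
 [  0.           0.           1.        ]] [[-0.01452141 -0.99988621 -0.0040851 ]
 [-0.98107652  0.0150369  -0.19303565]
 [ 0.19307511  0.00120464 -0.98118324]] [0.04246147 0.56683262 1.38040778]
side [[435.66398553   0.         314.198495  ]
 [  0.         435.66398553 237.74745893]
 [  0.           0.           1.        ]] [[ 0.77668943 -0.62988228  0.00136004]
 [-0.42606585 -0.52695718 -0.73538019]
 [ 0.46391963  0.57058255 -0.6776534 ]] [-0.41361314  0.33953438  0.70929154]
{'clock': 0.1, 'joints': array([ 1.15970708e+00,  3.79376900e-01,  1.73470631e+00,  2.02918370e-05,
        1.02849460e+00, -3.32814332e-02]), 'dq': array([ 0.00018497, -0.00129259, -0.00137182,  0.0013425 ,  0.00213286,
        0.00409632]), 'tau': array([-4.10413995e-04, -7.65046406e+01, -4.35287726e+01,  6.52554282e-02,
        3.98675376e-02,  1.23685220e-05]), 'tcp_pos': array([0.25806869, 0.65031885, 0.21334727]), 'orientation': array([-1.17019316e-04,  1.87787539e-01,  9.82209549e-01, -4.78554609e-04]), 'wrist_force': array([-0.05514631,  0.62749252,  0.46767733]), 'ft_torque': array([-0.04175698,  0.05954874, -0.0060509 ]), 'grip_force': 0.0, 'width': 0.09107977369744108}
```

View pics/top0.png

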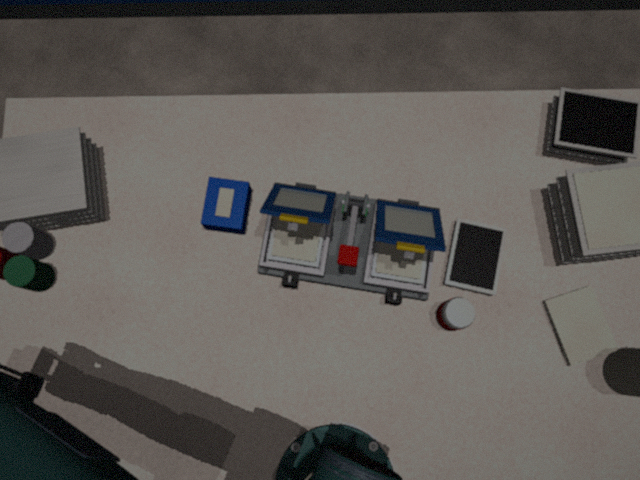

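View pics/side0.png

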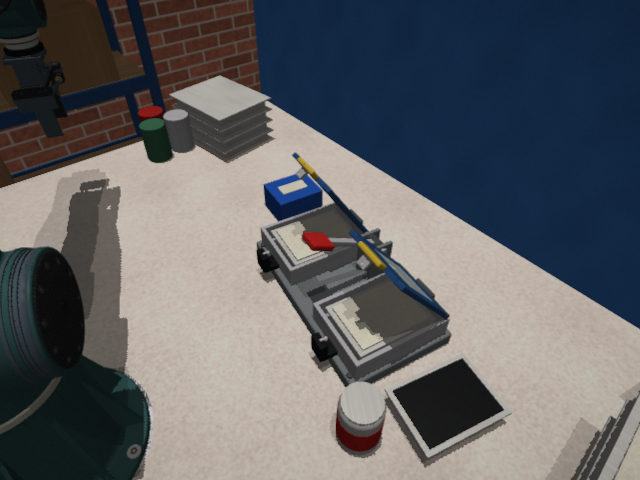

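The top view shows the machine with its black catches near (290,280) and (394,297), the red paddle at (348,256), and yellow tabs at (293,218) and (411,247). The can is at (456,313), the meal tray at (475,257) and the glove box at (227,205). The side view shows both covers open.

```bash
cat > h.py <<'E'
import numpy as np, cv2
from bench import *
def ray(n,uv,c=None):
    c=c or camera_info(n); K,R,t=map(np.array,(c["K"],c["R"],c["t"]))
    return -R.T@t, R.T@np.linalg.inv(K)@np.array([*uv,1.])
def onz(n,uv,z,c=None):
    o,d=ray(n,uv,c); return o+d*(z-o[2])/d[2]
def blobs(m,amin=15):
    k,_,s,ce=cv2.connectedComponentsWithStats(m.astype(np.uint8))
    return [(ce[i].round(1),s[i][:5]) for i in range(1,k) if s[i][4]>=amin]
def masks(im):
    h=cv2.cvtColor(im,cv2.COLOR_RGB2HSV); H,S,V=[h[:,:,i].astype(int) for i in range(3)]
    return dict(red=((H<8)|(H>172))&(S>150)&(V>80), yellow=(H>18)&(H<35)&(S>150)&(V>80), black=(V<40), blue=(H>100)&(H<125)&(S>130)&(V>40))
def tri(a,b):
    (o1,d1),(o2,d2)=a,b; s=np.linalg.lstsq(np.c_[d1,-d2],o2-o1,rcond=None)[0]
    p,q=o1+s[0]*d1,o2+s[1]*d2; return (p+q)/2,np.linalg.norm(p-q)
E
python3 - <<'E'
from h import *
for n in ("top","side"):
    im=cv2.imread(f"pics/{n}0.png")[:,:,::-1]; m=masks(np.ascontiguousarray(im))
    for k in ("red","yellow","black"):
        for c,s in blobs(m[k]):
            if 240<c[0]<470 and 130<c[1]<400: print(n,k,c,s)
for uv in((259,270),(428,298)): print(uv,onz("top",uv,.03))
E
```

```text
top red [347.9 254.7] [338 245  21  21 352]
top yellow [293.3 218.7] [279 214  29  10 162]
top yellow [410.4 247.2] [397 242  28  11 189]
top black [346.7 212.7] [342 204  10  17  71]
top black [361.  214.8] [358 206   8  17  75]
top black [428.3 256.4] [427 251   4  12  21]
top black [341.5 268.7] [339 265   8   9  43]
top black [290.4 279.1] [282 271  19  17 177]
top black [392.8 296.1] [385 287  17  18 183]
top black [441.1 317.7] [436 304  17  26 104]
side red [316.8 240. ] [302 232  32  18 383]
side yellow [305.9 166.3] [298 158  20  19  92]
side yellow [370.6 254.6] [358 241  28  27 221]
side black [347.8 215.3] [331 197  33  36  69]
side black [301.9 316. ] [257 248  91 138 996]
side black [367.9 272.8] [367 268   3  11  20]
(259, 270) [0.50471098 0.17615226 0.03      ]
(428, 298) [ 0.43042852 -0.23137282  0.03      ]
```

Run:
```python
from h import *
P,e=tri(ray("top",(347.9,254.7)),ray("side",(316.8,240))); print("paddle",P,e, onz("top",(347.9,254.7),.18))
L=onz("top",(290.4,279.1),.05);R=onz("top",(392.8,296.1),.05); v=L-R
print(L,R,np.linalg.norm(v)); yaw=np.arctan2(-v[0],v[1]); print("yaw",yaw)
ex=np.array([np.cos(yaw),np.sin(yaw)]);ey=np.array([-ex[1],ex[0]])
print("orig from catches",(L+R)[:2]/2+.131*ex,"from paddle",P[:2]+.062*ex)
O=(L+R)[:2]/2+.131*ex
for n,a,b in(("L",(293.3,218.7),(305.9,166.3)),("R",(410.4,247.2),(370.6,254.6))):
    p,e=tri(ray("top",a),ray("side",b)); m=[(p[:2]-O)@ex,(p[:2]-O)@ey,p[2]]
    print(n,p,e,"machine",m,"angle",np.arctan2(m[2]-.083,.095-m[0]),"r",np.hypot(m[2]-.083,.095-m[0]))
for n,uv,z in(("can",(456,313),.11),("tray",(475,257),.04),("box",(227,205),.07)):
    p=onz("top",uv,z); print(n,p,(p[:2]-O)@ex,(p[:2]-O)@ey)
```

```text
paddle [ 0.5122043  -0.03301195  0.18309864] 0.0009292151959280514 [ 0.51315195 -0.03340445  0.18      ]
[0.47859621 0.09891169 0.05      ] [ 0.43423826 -0.14431229  0.05      ] 0.247235774908279
yaw -0.18039236229987612
orig from catches [ 0.58529155 -0.04620374] from paddle [ 0.57319825 -0.04413572]
L [0.57766889 0.08223885 0.25751575] 0.00043002423650700115 machine [np.float64(-0.030543572038158644), np.float64(0.12499077459253038), np.float64(0.2575157528623904)] angle 0.947180095706856 r 0.21498124680359273
R [ 0.5165818  -0.16127694  0.24144716] 0.00046987967838418523 machine [np.float64(-0.04694889464703307), np.float64(-0.1255335438236345), np.float64(0.24144716198553948)] angle 0.8402647586865817 r 0.21273220685356106
can [ 0.38771494 -0.27826226  0.11      ] -0.15273568946388705 -0.26374131202927725
tray [ 0.52711357 -0.34836524  0.04      ] -0.0030214697591755407 -0.30769647028116526
box [0.65863329 0.25021888 0.07      ] 0.018968814989765458 0.3047713344440428
```

Machine frame: origin about (0.580, -0.0465), yaw about -0.18. The paddle, tabs and corner spacing all agree within about 5 mm, which is good enough to start. First I'll lift, close the fingers and square the tool to the machine.

```bash
cat > go.py <<'E'
import sys
from h import *
from scipy.spatial.transform import Rotation as Ro
yaw=-.1804; O=np.array([.580,-.0465,0]); M=Ro.from_euler("z",yaw)
o=get_obs(); q=o["orientation"]; T=Ro.from_quat([*q[1:],q[0]])
m=M.inv().apply(o["tcp_pos"]-O)*1e3
print("t",round(o["clock"],2),"machine",m.round(1),"F",o["wrist_force"].round(1),"w",round(o["width"],3))
want=M*Ro.from_matrix(np.diag([-1.,1,-1])); print("turn deg",np.degrees((T.inv()*want).as_rotvec()).round(2))
a=list(map(float,sys.argv[1:]))
for i in range(0,len(a),3): print(a[i:i+3],"tool shift",T.inv().apply(M.apply(np.array(a[i:i+3])-m)).round(1))
E
python3 -m pendant '[[[0,0,-55,0,0,-5.7],[0,0,-55,0,0,-5.7],[0,0,0,0,0,0]]]' -1; python3 go.py 10 128 300
```

```text
clock: 0.48
tcp_pos: [0.2589, 0.6523, 0.3288]
orientation: [0.001, 0.089, 0.996, 0.003]
wrist_force: [0.3, 0.2, -0.6]
width: 0.0639
grip_force: 0.0
t 0.47 machine [-441.2  629.9  328.8] F [ 0.3  0.2 -0.6] w 0.064
turn deg [0.38 0.09 0.15]
[10.0, 128.0, 300.0] tool shift [-449.8 -503.3   26.2]
```

```bash
python3 -m pendant '[[[-37,-42,0,0,0,0],[-37,-42,0,0,0,0],[-37,-42,0,0,0,0],[-37,-42,0,0,0,0],[-37,-42,0,0,0,0]]]' >/dev/null; python3 -m pendant '[[[-37,-42,0,0,0,0],[-37,-42,0,0,0,0],[-37,-42,0,0,0,0],[-37,-42,0,0,0,0],[-37,-42,0,0,0,0]]]' >/dev/null; python3 go.py 10 128 300
```

```text
t 1.73 machine [-70.4 206.9 323. ] F [ 0.9 -0.  -0.1] w 0.001
turn deg [-0.03 -0.06  0.05]
[10.0, 128.0, 300.0] tool shift [-80.3 -79.   22.9]
```

```bash
python3 -m pendant '[[[-40,-39,5,0,0,0],[-35,-35,5,0,0,0],[0,0,0,0,0,0],[0,0,0,0,0,0]]]'; python3 go.py 10 128 300
python3 - <<'E'
from h import *
c=camera_info("wrist"); im=capture("wrist"); cv2.imwrite("pics/w1.png",im[:,:,::-1])
for k in("red","yellow"): print(k,blobs(masks(im)[k],60))
o,_=ray("wrist",(320,240),c);print(o)
E
```

```text
clock: 2.22
tcp_pos: [0.6076, 0.0856, 0.3131]
orientation: [-0.001, 0.09, 0.996, -0.0]
wrist_force: [0.2, -0.1, 0.9]
width: 0.0004
grip_force: 0.0
t 2.23 machine [  3.5 134.9 313.1] F [ 0.2 -0.1  0.9] w 0.0
turn deg [-0.01 -0.08  0.05]
[10.0, 128.0, 300.0] tool shift [-6.5 -6.9 13.1]
red [(array([123.8, 129.1]), array([  83,   96,   80,   68, 4140], dtype=int32))]
yellow [(array([293.7, 215.6]), array([ 241,  204,  106,   24, 2392], dtype=int32)), (array([296.4, 376.8]), array([295, 353,   3,  48, 100], dtype=int32)), (array([326.4, 377.2]), array([325, 353,   3,  47,  92], dtype=int32))]
[0.52375387 0.10062148 0.4841409 ]
```

View pics/w1.png

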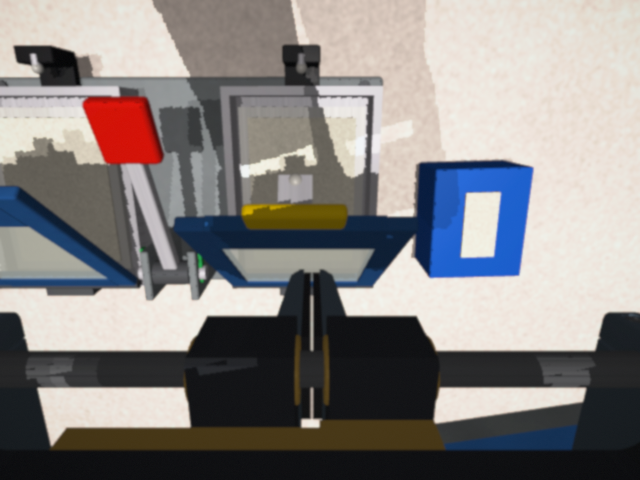

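Left cover: the tab is centred at column 294 and the fingers at 311, so they are nearly aligned, and the tool is square to the machine. The y move of -7 mm corrects the rest. I'll descend onto the cover.

```bash
python3 -m pendant '[[[-6,-4,26,0,0,0],[-6,-3,26,0,0,0],[0,0,24,0,0,0],[0,0,0,0,0,0]]]'; python3 go.py -20 128 200;  python3 -m pendant '[[[0,0,6,0,0,0],[9,0,8,0,0,0],[9,0,8,0,0,0],[9,0,8,0,0,0],[9,0,8,0,0,0]]]'; python3 go.py -43 128 172
```

```text
clock: 2.78
tcp_pos: [0.6174, 0.0773, 0.2365]
orientation: [-0.001, 0.089, 0.996, -0.0]
wrist_force: [1.3, -0.5, 0.5]
width: -0.0
grip_force: 0.0
t 2.77 machine [ 14.5 128.5 236.5] F [ 1.3 -0.5  0.5] w -0.0
turn deg [-0.04 -0.17  0.16]
[-20.0, 128.0, 200.0] tool shift [34.4 -0.4 36.6]
clock: 3.4
tcp_pos: [0.5828, 0.0829, 0.1995]
orientation: [0.0, 0.089, 0.996, 0.0]
wrist_force: [1.9, 0.6, 1.1]
width: 0.0003
grip_force: 0.7
t 3.4 machine [-20.5 127.8 199.5] F [1.9 0.6 1.1] w 0.0
turn deg [0.   0.02 0.09]
[-43.0, 128.0, 172.0] tool shift [22.5  0.3 27.5]
```

```bash
python3 -m pendant '[[[8,0,9,0,0,0],[8,0,9,0,0,0],[7,0,10,0,0,0],[6,0,10,0,0,0],[6,0,10,0,0,0]]]'; python3 -m pendant '[[[6,0,10,0,0,0],[3,0,9,0,0,0],[3,0,9,0,0,0],[3,0,8,0,0,0],[0,0,0,0,0,0]]]';  python3 go.py -74 128 101
```

```text
clock: 4.03
tcp_pos: [0.5487, 0.089, 0.1513]
orientation: [0.0, 0.089, 0.996, 0.0]
wrist_force: [2.1, -0.3, 1.9]
width: 0.0003
grip_force: 1.1
clock: 4.65
tcp_pos: [0.5335, 0.0916, 0.1152]
orientation: [-0.001, 0.089, 0.996, -0.0]
wrist_force: [-0.8, 0.0, 0.8]
width: 0.0006
grip_force: 0.5
t 4.65 machine [-70.6 127.5 115.2] F [-0.8  0.   0.8] w 0.001
turn deg [-0.02 -0.09  0.09]
[-74.0, 128.0, 101.0] tool shift [ 3.4  0.5 14.2]
```

```bash
python3 -m pendant '[[[2,0,7,0,0,0],[1,0,6,0,0,0],[0,0,5,0,0,0],[0,0,0,0,0,0]]]'; python3 -m pendant '[[[0,0,4,0,0,0],[0,0,3,0,0,0],[0,0,2,0,0,0],[0,0,0,0,0,0]]]';  python3 go.py -74 128 86
```

```text
clock: 5.15
tcp_pos: [0.531, 0.0922, 0.0975]
orientation: [-0.0, 0.089, 0.996, 0.0]
wrist_force: [-0.1, 0.5, 2.0]
width: 0.0003
grip_force: 0.8
clock: 5.65
tcp_pos: [0.531, 0.0921, 0.0887]
orientation: [-0.0, 0.089, 0.996, -0.0]
wrist_force: [-1.0, -0.3, 2.2]
width: 0.0005
grip_force: 0.8
t 5.65 machine [-73.1 127.6  88.7] F [-1.  -0.3  2.2] w 0.001
turn deg [-0.01 -0.03  0.09]
[-74.0, 128.0, 86.0] tool shift [0.9 0.4 2.7]
```

```bash
python3 -m pendant '[[[0,0,2,0,0,0],[0,0,2,0,0,0],[0,0,1,0,0,0],[0,0,0,0,0,0]]]'; python3 go.py -74 128 84
python3 - <<'E'
from h import *
im=capture("side"); cv2.imwrite("pics/s1.png",cv2.resize(im[120:420,220:520,::-1],(600,600)))
E
```

```text
clock: 6.15
tcp_pos: [0.5312, 0.0922, 0.0839]
orientation: [-0.0, 0.089, 0.996, -0.0]
wrist_force: [-2.5, 0.0, 3.8]
width: 0.0003
grip_force: 2.4
t 6.15 machine [-72.9 127.7  83.9] F [-2.5  0.   3.8] w 0.0
turn deg [-0.   -0.01  0.09]
[-74.0, 128.0, 84.0] tool shift [ 1.1  0.3 -0.1]
```

View pics/s1.png

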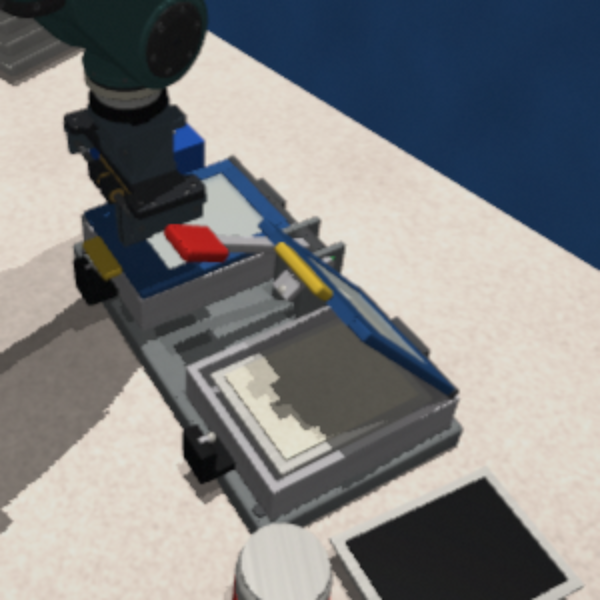

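The left cover is nearly down, but the reaction is only about 4 N. I'll push further until it rises clearly.

```bash
for i in 1; do python3 -m pendant '[[[0,0,1,0,0,0],[0,0,1,0,0,0],[0,0,0,0,0,0]]]'; done; python3 -m pendant '[[[0,0,1,0,0,0],[0,0,1,0,0,0],[0,0,0,0,0,0]]]'
```

```text
clock: 6.58
tcp_pos: [0.5312, 0.0922, 0.082]
orientation: [-0.0, 0.089, 0.996, -0.0]
wrist_force: [-3.6, -0.2, 7.6]
width: 0.0006
grip_force: 3.7
clock: 6.95
tcp_pos: [0.5312, 0.0922, 0.0801]
orientation: [-0.0, 0.089, 0.996, -0.0]
wrist_force: [-3.8, -0.6, 10.1]
width: 0.0001
grip_force: 5.0
```

Run:
```python
from h import *
im=capture("wrist"); cv2.imwrite("pics/w2.png",im[:,:,::-1])
print(blobs(masks(im)["yellow"],60))
im=capture("side"); print(blobs(masks(im)["yellow"],30)); 
a=blobs(masks(im)["yellow"],30)
print(get_obs()["ft_torque"])
```

```text
[(array([305.2, 211.4]), array([ 238,  188,  135,   48, 6343], dtype=int32)), (array([296.4, 376.7]), array([295, 351,   4,  51, 110], dtype=int32)), (array([326.4, 376. ]), array([325, 351,   4,  50, 105], dtype=int32))]
[(array([270.9, 250.2]), array([262, 240,  18,  21, 185], dtype=int32)), (array([371.1, 255.4]), array([358, 241,  28,  29, 234], dtype=int32))]
[-0.06815887  0.7563655   0.01464177]
```

View pics/w2.png

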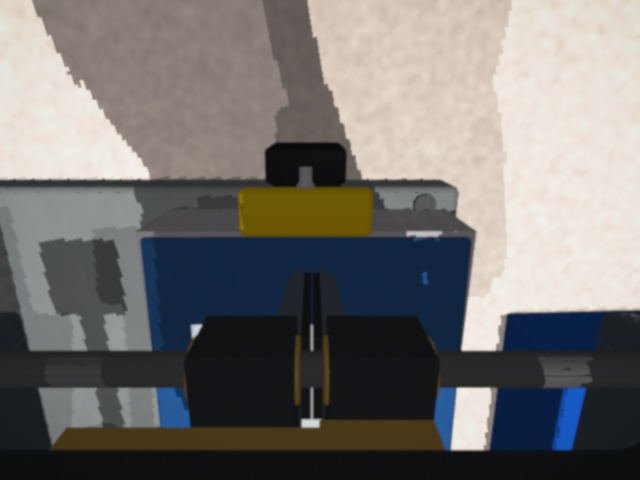

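```bash
python3 - <<'E'
from h import *
yaw=-.1804;c,s=np.cos(yaw),np.sin(yaw);O=np.array([.580,-.0465])
for z in(.08,.088,.095,.1,.105):
    for n,uv in(("side",(270.9,250.2)),("wrist",(305.2,211.4))):
        p=onz(n,uv,z)[:2]-O; print(z,n,((p[0]*c+p[1]*s)*1e3).round(1),((-p[0]*s+p[1]*c)*1e3).round(1))
c=camera_info("wrist");print("scale width at z",[(z,np.linalg.norm(onz("wrist",(240,225),z)-onz("wrist",(372,225),z))) for z in(.085,.1)])
E
python3 -m pendant '[[[0,0,1,0,0,0],[0,0,1,0,0,0],[0,0,0,0,0,0]]]'
```

```text
0.08 side -117.1 116.8
0.08 wrist -118.1 124.7
0.088 side -120.1 109.1
0.088 wrist -120.0 124.8
0.095 side -122.7 102.3
0.095 wrist -121.6 124.9
0.1 side -124.5 97.5
0.1 wrist -122.8 125.0
0.105 side -126.3 92.7
0.105 wrist -124.0 125.1
scale width at z [(0.085, np.float64(0.05601633109345234)), (0.1, np.float64(0.05095893376058306))]
clock: 7.42
tcp_pos: [0.5313, 0.0922, 0.0783]
orientation: [0.0, 0.089, 0.996, -0.0]
wrist_force: [-5.7, -1.5, 11.9]
width: 0.0002
grip_force: 6.2
```

```bash
python3 -m pendant '[[[3,0,1,0,0,0],[3,0,1,0,0,0],[0,0,1,0,0,0],[0,0,0,0,0,0]]]'; python3 go.py; python3 -m pendant '[[[0,0,-10,0,0,0],[0,0,-15,0,0,0],[0,0,0,0,0,0]]]'
python3 - <<'E'
from h import *
for n in("side","wrist"):
  im=capture(n); print(blobs(masks(im)["yellow"],60)); cv2.imwrite(f"pics/{n}3.png",im[:,:,::-1])
E
```

```text
clock: 7.92
tcp_pos: [0.5288, 0.0934, 0.0767]
orientation: [0.003, 0.089, 0.996, 0.001]
wrist_force: [5.8, -2.0, 13.8]
width: 0.0001
grip_force: 6.9
t 7.92 machine [-75.5 128.5  76.7] F [ 5.8 -2.  13.8] w 0.0
turn deg [0.1  0.39 0.1 ]
clock: 8.3
tcp_pos: [0.5258, 0.0933, 0.1009]
orientation: [0.001, 0.089, 0.996, 0.0]
wrist_force: [1.5, 0.6, 0.6]
width: 0.0003
grip_force: 0.0
[(array([270.6, 246.4]), array([262, 237,  18,  20, 180], dtype=int32)), (array([371.1, 255.3]), array([358, 241,  28,  29, 235], dtype=int32))]
[(array([305.5, 219.4]), array([ 241,  197,  129,   46, 5787], dtype=int32)), (array([296.4, 376.8]), array([295, 351,   4,  51, 108], dtype=int32)), (array([326.4, 376.7]), array([325, 351,   4,  50, 100], dtype=int32))]
```

```bash
python3 -m pendant '[[[0,0,-20,0,0,0],[0,0,-20,0,0,0],[0,0,0,0,0,0],[0,0,0,0,0,0]]]'
python3 - <<'E'
from h import *
yaw=-.1804;c,s=np.cos(yaw),np.sin(yaw);O=np.array([.577,-.0465])
P={}
ob=get_obs();print(ob["tcp_pos"],ob["wrist_force"])
ci=camera_info("wrist")
for n in("side","wrist"):
  im=capture(n); b=[x for x in blobs(masks(im)["yellow"],60)]; print(b[0]); P[n]=b[0][0]
  if n=="side": cv2.imwrite("pics/s4.png",cv2.resize(im[120:420,220:520,::-1],(600,600)))
print(tri(ray("side",P["side"]),ray("wrist",P["wrist"],ci)))
E
```

```text
clock: 8.9
tcp_pos: [0.5248, 0.0932, 0.139]
orientation: [-0.001, 0.089, 0.996, -0.0]
wrist_force: [0.6, 0.4, -1.2]
width: 0.0006
grip_force: 0.0
[0.52476383 0.09318218 0.13895562] [ 0.60787142  0.3963673  -1.19333246]
(array([270.6, 246.5]), array([262, 237,  18,  20, 166], dtype=int32))
(array([306.9, 203.9]), array([ 253,  185,  108,   39, 4092], dtype=int32))
(array([0.48914355, 0.09654903, 0.08312468]), np.float64(0.001793750917338014))
```

View pics/s4.png

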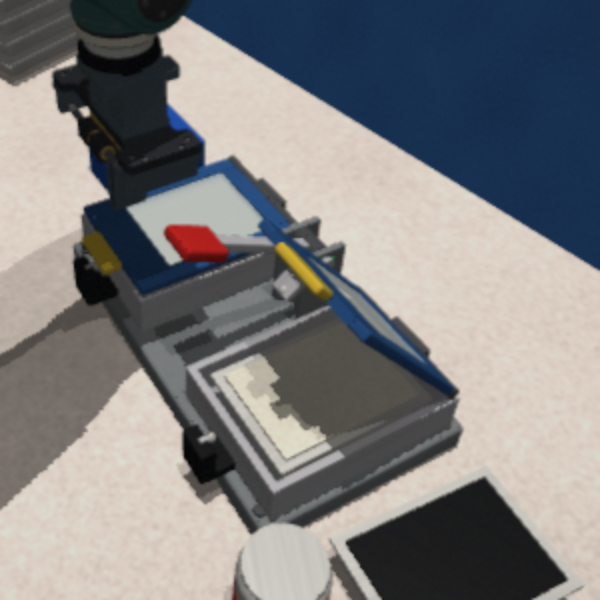

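Left cover: the finger is 50 mm clear and the tab stays at z = 0.083, so it has latched. On to the right cover, going up and across.

```bash
sed -i 's/\.580,/.577,/' go.py; python3 -m pendant '[[[0,0,-55,0,0,0],[0,0,-55,0,0,0],[0,0,-55,0,0,0],[0,0,0,0,0,0]]]' >/dev/null; python3 -m pendant '[[[-15,-51,0,0,0,0],[-15,-51,0,0,0,0],[-15,-51,0,0,0,0],[-15,-51,0,0,0,0],[-15,-51,0,0,0,0]]]' >/dev/null;  python3 go.py 2 -128 255 2 -128 225
python3 - <<'E'
from h import *
im=capture("top"); print([b for b in blobs(masks(im)["yellow"],30)])
E
```

```text
t 10.12 machine [  -0.8 -128.4  303. ] F [ 1.3  0.7 -0.2] w 0.0
turn deg [ 0.02 -0.12  0.08]
[2.0, -128.0, 255.0] tool shift [-2.9  0.4 48. ]
[2.0, -128.0, 225.0] tool shift [-3.   0.4 78. ]
[(array([290.1, 272.9]), array([278, 267,  25,  13, 227], dtype=int32))]
```

```bash
python3 -m pendant '[[[0,0,26,0,0,0],[0,0,26,0,0,0],[0,0,23,0,0,0],[0,0,0,0,0,0]]]'; python3 -m pendant '[[[5,0,6,0,0,0],[8,0,8,0,0,0],[8,0,8,0,0,0],[9,0,10,0,0,0],[9,0,11,0,0,0]]]'; python3 go.py -50 -128 162
```

```text
clock: 10.68
tcp_pos: [0.5522, -0.1705, 0.2269]
orientation: [-0.002, 0.089, 0.996, 0.001]
wrist_force: [-0.6, -0.6, -0.2]
width: 0.0001
grip_force: 0.0
clock: 11.3
tcp_pos: [0.5149, -0.164, 0.1864]
orientation: [0.0, 0.089, 0.996, -0.0]
wrist_force: [1.7, -1.7, 0.5]
width: 0.0004
grip_force: 0.8
t 11.3 machine [ -40.  -126.7  186.4] F [ 1.7 -1.7  0.5] w 0.0
turn deg [-0.    0.03  0.09]
[-50.0, -128.0, 162.0] tool shift [10.  -1.2 24.4]
```

```bash
python3 -m pendant '[[[8,0,10,0,0,0],[7,0,10,0,0,0],[6,0,10,0,0,0],[6,0,10,0,0,0],[4,0,10,0,0,0]]]'; python3 go.py -74 -128 116 -77 -128 101
```

```text
clock: 11.92
tcp_pos: [0.4846, -0.1585, 0.1363]
orientation: [0.0, 0.089, 0.996, -0.0]
wrist_force: [2.1, -0.0, 1.4]
width: 0.0002
grip_force: 1.2
t 11.93 machine [ -70.8 -126.8  136.3] F [ 2.1 -0.   1.4] w 0.0
turn deg [-0.    0.    0.09]
[-74.0, -128.0, 116.0] tool shift [ 3.2 -1.2 20.3]
[-77.0, -128.0, 101.0] tool shift [ 6.2 -1.2 35.3]
```

```bash
python3 -m pendant '[[[2,0,9,0,0,0],[2,0,9,0,0,0],[1,0,9,0,0,0],[1,0,8,0,0,0],[0,0,6,0,0,0]]]' | grep -E 'pos|wrist'; python3 -m pendant '[[[0,0,4,0,0,0],[0,0,3,0,0,0],[0,0,3,0,0,0],[0,0,2,0,0,0],[0,0,1,0,0,0]]]'| grep -E 'pos|wrist'; python3 -m pendant '[[[0,0,2,0,0,0],[0,0,2,0,0,0],[0,0,1,0,0,0],[0,0,0,0,0,0]]]'| grep -E 'pos|wrist'; python3 go.py
```

```text
tcp_pos: [0.4787, -0.1574, 0.0955]
wrist_force: [-2.2, 1.6, 3.4]
tcp_pos: [0.4789, -0.1575, 0.0829]
wrist_force: [-4.4, 1.0, 7.7]
tcp_pos: [0.479, -0.1575, 0.0782]
wrist_force: [-4.9, 0.5, 10.3]
t 13.68 machine [ -76.5 -126.8   78.2] F [-4.9  0.5 10.3] w 0.0
turn deg [ 0.   -0.01  0.09]
```

```bash
python3 -m pendant '[[[0,0,1,0,0,0],[0,0,1,0,0,0],[0,0,1,0,0,0],[0,0,0,0,0,0]]]'| grep -E 'pos|wrist'; python3 -m pendant '[[[0,0,-10,0,0,0],[0,0,-20,0,0,0],[0,0,-25,0,0,0],[0,0,0,0,0,0],[0,0,0,0,0,0]]]'| grep -E 'pos|wrist'
python3 - <<'E'
from h import *
im=capture("side"); print(blobs(masks(im)["yellow"],30)); cv2.imwrite("pics/s5.png",cv2.resize(im[120:420,220:520,::-1],(600,600)))
ci=camera_info("wrist"); im2=capture("wrist"); b2=blobs(masks(im2)["yellow"],300);print(b2)
b=blobs(masks(im)["yellow"],30); print(tri(ray("side",b[-1][0]),ray("wrist",b2[0][0],ci)))
E
python3 go.py
```

```text
tcp_pos: [0.4791, -0.1575, 0.0754]
wrist_force: [-6.0, 2.1, 14.3]
tcp_pos: [0.4788, -0.1574, 0.1293]
wrist_force: [-0.4, 0.4, 0.2]
[(array([270.6, 246.1]), array([262, 236,  19,  21, 211], dtype=int32)), (array([329.3, 331.7]), array([317, 317,  26,  30, 347], dtype=int32))]
[(array([315.4, 209.2]), array([ 260,  189,  112,   41, 4409], dtype=int32))]
(array([ 0.4444494 , -0.14948732,  0.08414291]), np.float64(0.0019920708145296237))
t 14.9 machine [ -77.  -126.7  129. ] F [-0.1 -0.7  0.4] w 0.001
turn deg [ 0.01 -0.07  0.09]
```

View pics/s5.png

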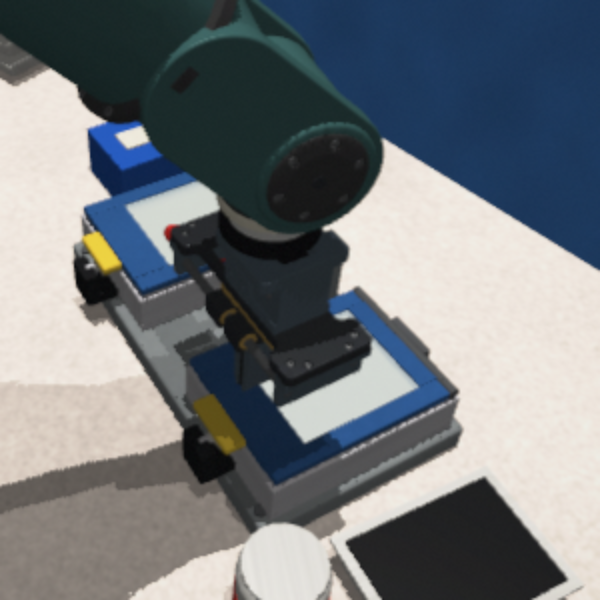

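Both covers are shut: the tab heights are 0.083 and 0.084, the tabs are 250 mm apart, and the finger is clear. Now the lever.

```bash
sed -i 's/\.577,/.576,/' go.py; python3 -m pendant '[[[0,0,-45,0,0,0],[0,0,-45,0,0,0],[0,0,-35,0,0,0],[0,0,0,0,0,0]]]' >/dev/null; python3 -m pendant '[[[-5,42,0,0,0,0],[-5,42,0,0,0,0],[-5,42,0,0,0,0],[0,0,0,0,0,0],[0,0,0,0,0,0]]]' |grep wrist;  python3 go.py -62 0 205
python3 - <<'E'
from h import *
ci=camera_info("wrist"); im=capture("wrist"); cv2.imwrite("pics/w6.png",im[:,:,::-1]); print(blobs(masks(im)["red"],200))
E
```

```text
wrist_force: [-0.3, -1.3, -0.4]
t 16.02 machine [-61.3  -0.8 253.7] F [-0.3 -1.3 -0.4] w 0.0
turn deg [-0.01 -0.11  0.12]
[-62.0, 0.0, 205.0] tool shift [ 0.6  0.8 48.7]
[(array([314. , 242.5]), array([ 278,  214,   73,   64, 4025], dtype=int32))]
```

View pics/w6.png

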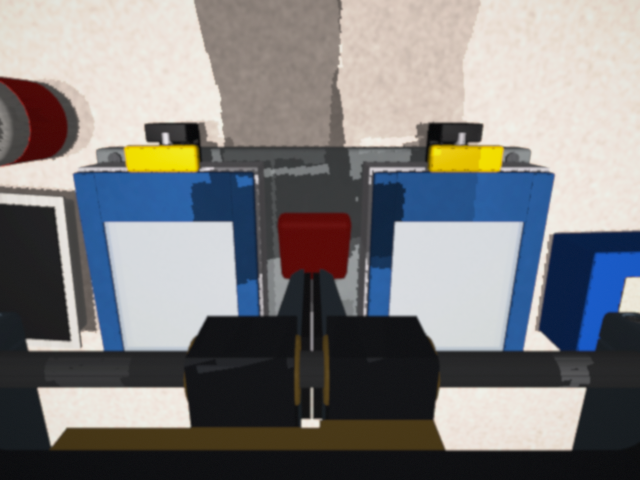

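The paddle (column 314) is centred under the fingers (311), and both covers are flat and shut. Pressing down.

```bash
python3 -m pendant '[[[0,1,20,0,0,0],[0,0,20,0,0,0],[0,0,15,0,0,0],[3,0,10,0,0,0],[3,0,10,0,0,0]]]' |grep -E "pos|wrist"; python3 -m pendant '[[[3,0,10,0,0,0],[4,0,10,0,0,0],[3,0,10,0,0,0],[2,0,10,0,0,0],[1,0,7,0,0,0]]]' |grep -E "pos|wrist";  python3 -m pendant '[[[0,0,0,0,0,0],[0,0,0,0,0,0]]]' |grep -E "wrist"; python3 go.py -80 0 122
python3 - <<'E'
from h import *
ci=camera_info("wrist"); im=capture("wrist"); print("w",blobs(masks(im)["red"],200))
ims=capture("side"); bs=blobs(masks(ims)["red"],60);print(bs)
cv2.imwrite("pics/s7.png",cv2.resize(ims[170:350,240:440,::-1],(800,600),interpolation=cv2.INTER_CUBIC)[:,:])
E
```

```text
tcp_pos: [0.5105, -0.0344, 0.1798]
wrist_force: [-0.2, -1.0, 3.2]
tcp_pos: [0.4978, -0.0318, 0.1325]
wrist_force: [4.1, -0.2, 4.9]
wrist_force: [1.0, -0.5, 3.6]
t 17.57 machine [-79.9   0.4 133. ] F [ 1.  -0.5  3.6] w 0.0
turn deg [ 0.   -0.04  0.09]
[-80.0, 0.0, 122.0] tool shift [ 0.1 -0.4 11. ]
w [(array([312.5, 272.4]), array([ 265,  248,   94,   67, 3603], dtype=int32))]
[(array([149.8, 111.3]), array([138, 106,  25,  12, 230], dtype=int32))]
```

View pics/s7.png

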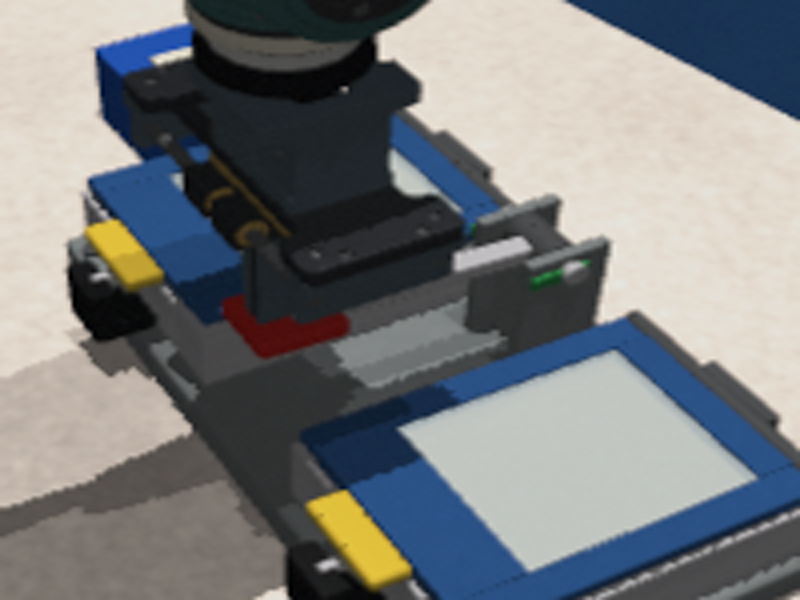

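Side view: the paddle is under the fingers and the lever is close to level; the green bar shows near (560,272) in the crop. I'll measure the paddle angle by casting side rays onto the planes of the paddle's sides.

```bash
cat > ang.py <<'E'
from h import *
yaw=-.1804;c,s=np.cos(yaw),np.sin(yaw);O=np.array([.576,-.0465,0]);B=np.array([[c,s,0],[-s,c,0],[0,0,1]])
def plane(n,uv,y,ci=None):
    o,d=ray(n,uv,ci); o=B@(o-O); d=B@d; return (o+d*(y-o[1])/d[1])*1e3
if __name__=="__main__":
    im=capture("side"); h=cv2.cvtColor(im,cv2.COLOR_RGB2HSV)
    m=((h[:,:,0]<8)|(h[:,:,0]>172))&(h[:,:,1]>120)&(h[:,:,2]>40); m[:, :280]=0; m[:,345:]=0; m[:235]=0;m[290:]=0
    cs,_=cv2.findContours(m.astype(np.uint8),0,2); C=max(cs,key=cv2.contourArea)
    print(cv2.contourArea(C),cv2.approxPolyDP(C,1.5,True)[:,0].tolist())
    g=(h[:,:,0]>45)&(h[:,:,0]<75)&(h[:,:,1]>120)&(h[:,:,2]>60); g[:,:340]=0;g[:200]=0;g[300:]=0; print("green",blobs(g,3))
    x0=285; cv2.imwrite("pics/s8.png",cv2.resize(im[225:300,285:385,::-1],(800,600),interpolation=cv2.INTER_NEAREST))
E
python3 ang.py
```

```text
235.5 [[296, 260], [296, 265], [306, 277], [326, 269], [325, 264], [317, 267], [312, 265], [304, 267], [300, 258]]
green [(array([376., 253.]), array([373, 251,   7,   5,  20], dtype=int32))]
```

View pics/s8.png

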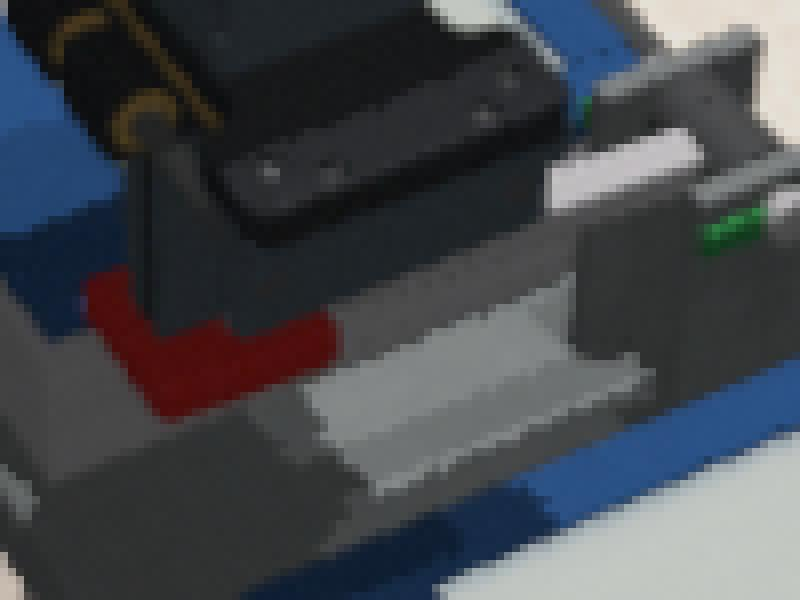

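Run:
```python
from ang import *
f=plane("side",(305.6,277.5),-22);r=plane("side",(327.2,270.2),-22); print("bottom front",f,"rear",r,"len",np.linalg.norm(f-r))
for p,L in((f,175),(r,125)):
    q=np.array([70-p[0],p[2]-115]); print("r",np.hypot(*q),"arm elev",np.arctan2(q[1],q[0])+np.arctan2(7,L))
print("elev by edge",np.arctan2(f[2]-r[2],r[0]-f[0]))
f=plane("side",(296,260),22);print("left front corner (top?)",f)
print("green bar",plane("side",(376,253),-20), plane("side",(376,253),-26))
```

```text
bottom front [-11355.48801333 -22000.          27415.18554897] rear [-13409.82386458 -22000.          27591.38136106] len 2061.8779677641514
r 29594.626325586163 arm elev 1.2144115488315592
r 30604.855564415295 arm elev 1.1706411333996845
elev by edge -3.0560342624220516
left front corner (top?) [ 10323.27433814  22000.         -24656.6345926 ]
green bar [-16736.3712525 -20000.         25396.882788 ] [-21780.34460596 -26000.          32990.88243114]
```

Units slip: y must be in metres.

Run:
```python
from ang import *
f=plane("side",(305.6,277.5),-.022);r=plane("side",(327.2,270.2),-.022); print("bottom front",f,"rear",r,"len",np.linalg.norm(f-r))
for p,L in((f,175),(r,125)):
    q=np.array([70-p[0],p[2]-115]); print("r",np.hypot(*q),"arm elev",np.arctan2(q[1],q[0])+np.arctan2(7,L))
print("elev by edge",np.arctan2(f[2]-r[2],r[0]-f[0]))
print("left front corner (top)",plane("side",(296,260),.022))
print("green bar",plane("side",(376,253),-.02), plane("side",(376,253),-.026))
```

```text
bottom front [-102.48622673  -22.          123.08125889] rear [-55.69199746 -22.         119.06782203] len 46.966025682849434
r 172.67543298772438 arm elev 0.08679606974054382
r 125.7578045370018 arm elev 0.08829369229252008
elev by edge 0.08555839116774164
left front corner (top) [-100.09534113   22.          129.27522859]
green bar [ 60.06001453 -20.         108.86397634] [ 55.01604118 -26.         116.45797599]
```

Three estimates agree: the arm is 0.087 rad above level, so about 13 mm more at the paddle.

```bash
python3 -m pendant '[[[0,0,4,0,0,0],[0,0,4,0,0,0],[0,0,4,0,0,0],[0,0,0,0,0,0],[0,0,0,0,0,0]]]' |grep -E "pos|wrist"; python3 ang.py; python3 go.py
```

```text
tcp_pos: [0.4967, -0.0316, 0.1207]
wrist_force: [-3.8, 0.4, 7.2]
218.5 [[296, 265], [296, 269], [304, 281], [308, 281], [326, 272], [326, 269], [316, 272], [312, 270], [304, 272], [300, 263]]
green [(array([376., 253.]), array([373, 251,   7,   5,  20], dtype=int32))]
t 18.4 machine [-80.7   0.4 120.7] F [-3.4  1.9  6.9] w 0.0
turn deg [-0.   -0.11  0.09]
```

View pics/s8.png

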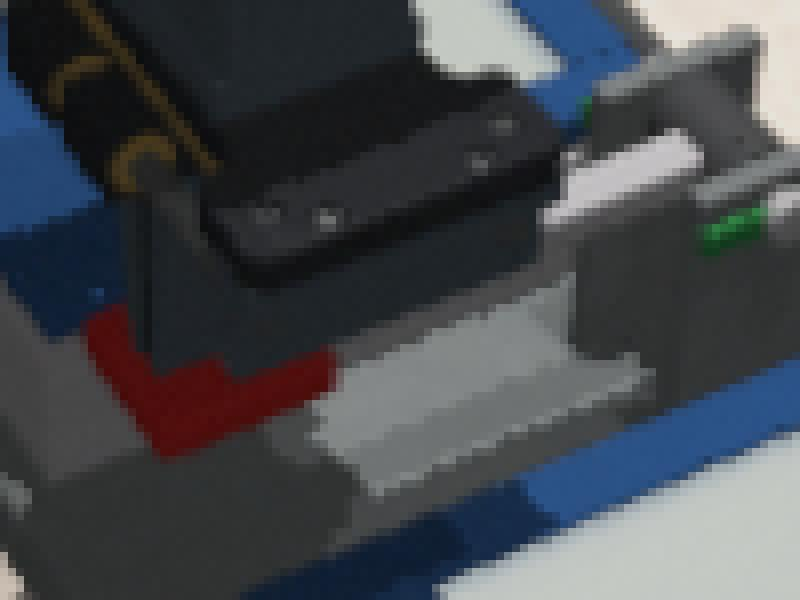

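The paddle's bottom edge now runs from about (305.4,282.2) to (327.1,274).

Run:
```python
from ang import *
f=plane("side",(305.4,282.2),-.022);r=plane("side",(327.1,274.0),-.022); print("bottom front",f,"rear",r,"len",np.linalg.norm(f-r))
for p,L in((f,175),(r,125)):
    q=np.array([70-p[0],p[2]-115]); print("r",np.hypot(*q),"arm elev",np.arctan2(q[1],q[0])+np.arctan2(7,L))
print("elev by edge",np.arctan2(f[2]-r[2],r[0]-f[0]))
```

```text
bottom front [-103.08956956  -22.          110.19297335] rear [-55.64734393 -22.         108.31306533] len 47.47945689535759
r 173.1563068341389 arm elev 0.012213921251673046
r 125.82515699117302 arm elev 0.0027718669675446325
elev by edge 0.03960448727738576
```

Within about 0.01 rad of level. I'll trim 1.5 mm, then hold.

```bash
python3 -m pendant '[[[0,0,1.5,0,0,0],[0,0,0,0,0,0],[0,0,0,0,0,0],[0,0,0,0,0,0],[0,0,0,0,0,0]]]' |grep -E "pos|wrist"; for i in 1 2 3 4; do python3 -m pendant '[[[0,0,0,0,0,0],[0,0,0,0,0,0],[0,0,0,0,0,0],[0,0,0,0,0,0],[0,0,0,0,0,0]]]' |grep -E "pos|wrist"; done; python3 ang.py; python3 go.py
python3 - <<'E'
from h import *
im=capture("side"); print(blobs(masks(im)["yellow"],30))
E
```

```text
tcp_pos: [0.4967, -0.0316, 0.1193]
wrist_force: [-4.7, 1.2, 5.8]
tcp_pos: [0.4967, -0.0316, 0.1192]
wrist_force: [-3.1, 1.9, 6.4]
tcp_pos: [0.4967, -0.0316, 0.1193]
wrist_force: [-3.7, 1.4, 6.6]
tcp_pos: [0.4967, -0.0316, 0.1193]
wrist_force: [-3.3, 1.1, 6.7]
tcp_pos: [0.4967, -0.0316, 0.1193]
wrist_force: [-4.4, 1.4, 7.0]
219.5 [[296, 265], [296, 270], [305, 282], [326, 272], [325, 269], [316, 273], [311, 270], [304, 272], [300, 264]]
green [(array([376., 253.]), array([373, 251,   7,   5,  20], dtype=int32))]
t 21.57 machine [-80.7   0.4 119.3] F [-3.3  1.1  6.8] w 0.001
turn deg [-0.   -0.11  0.09]
[(array([270.6, 246.1]), array([262, 236,  19,  21, 211], dtype=int32)), (array([329.2, 331.5]), array([317, 317,  26,  30, 373], dtype=int32))]
```

Force is about 6.5 N against the 6 N expected at level, it has held for over 3 s, and both covers are unchanged and shut. Handing in.

```bash
python3 -c "from bench import *; print(hand_in())"
```

```text
the job is handed in; nothing more can be done
None
```

Job handed in at about 21.6 s: both covers shut and staying shut, the run lever held within about 0.01 rad of level for over 3 s (my estimate) with the robot still on it and clear of both covers, and nothing else touched.

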